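# Put leftover mosaic stones back in their box and the box back in its labelled slot

### The arm

A 7-joint arm with a two-finger parallel gripper is mounted at the origin on the work surface. World frame = base frame: x ahead of the robot, y to its left, z up, the work surface at z = 0. Lengths are in m, angles in rad, forces in N, time in s.
With the tool pointing down it reaches from about 0.4 to 0.85 m from the base axis. Payload 10.4 kg.
Tool frame: the origin (TCP) lies between the finger pads; the fingertips stand 8 mm ahead of it and the grasp point (between the pads) lies 11 mm behind it; z points along the fingers, x is the direction in which the jaws open and shut, and the axes are right-handed (so a half turn about z gives the same grasp; the last joint's range is limited). The gripper opens to 87 mm and grips with 3 to 60 N. Pads are 19 mm wide; open, the fingers measure 117 mm over their backs; the gripper's body (75 mm by 190 mm) begins 51 mm behind the grasp point.
Start: joints at [1.316, 0.332, -0.065, 1.46, 0.022, 1.35, -0.088], TCP at [0.144, -0.608, 0.231] pointing down, gripper open.
Joint ranges: [-2.6, 2.6], [-0.5, 2.12], [-1.47, 1.34], [0.16, 2.42], [-1.27, 4.41], [0.06, 2.06], [-2.6, 2.6]. Speed limits (rad/s): [2.22, 2.22, 2.79, 2.79, 3.14, 3.14, 3.14].

### API

Orientations are given as a unit quaternion [x, y, z, w].
In Python, from bench import r, viewer gives the robot as it stands.
- The arm moves only by the tool apply_moves, never from a script. Its argument "increments" is a list of rows, each an object with "grip": the closure in counts, from 0 (fully open) to 255 (shut); "xyz": the shift along the tool's x, y, z in mm, a list of three; "rotation": the turn, a rotation vector about the tool's x, y, z in degrees, a list of three. A call has 1 to 5 rows; each row is the pose to reach, as a shift and turn from the pose measured when the call began, along the tool's axes at that moment; what a row does not reach only later rows make up. A row lasts 1/8 s, in which the tool goes at most 62.5 mm and 10.7 degrees, less where a joint would pass 70% of its speed; a pose out of reach is approached as far as the arm can. A call with a gripper value outside its range is refused whole. The fingers move at their own pace and stop on an object; "squeeze" is the grip in N (left out, the last holds). Time passes only in rows, so rows that repeat a pose let the fingers close. It gives the time, the measured TCP pose, the force and the opening at its end, in the units of the state.
- r.read_state(): the state, without advancing time (a new reading comes with each control period).
- viewer.camera(name): name is "scene" or "top" or "wrist"; returns a dict with "img" (420x560x3 uint8, blue, green, red), "range_z" (420x560 float32, m along the optical axis (not along the pixel's ray), 0 where there is no reading), "vertical_fov" (degrees; the focal length in pixels is half the picture's height over the tangent of half this angle, whatever the lens; pixels are square), "cx", "cy" (the principal point, pixels), "rvec" (rotation vector, rad) and "tvec" (3), from world to camera coordinates, as OpenCV has them. Camera axes: x right, y down, z forward; pixel columns grow to the right and rows downward; lengths in m; the calibration is good to about 2 mm. A picture is of the moment at which its call begins.
- r.close_job(): hands the job in, once; it reports no verdict.
The state is a dict: "time": time; "joint_positions": joint angles; "joint_vel": joint speeds; "joint_torque": joint torques, N m; "ee_pos": TCP position; "eef_rot": TCP orientation; "ft_force": force on the tool from outside, world axes, zero at the start; "torque": the same for the moment, N m; "width": finger opening in m.
Only numpy, scipy, OpenCV 4.12 (cv2) and the standard library are available. Lean on these libraries where they do the work, as an engineer would, in place of code of your own. Each camera call takes 0.05 s, during which the arm holds its last target.

### The job

Tip the leftover square stones out of the scoop into the open stone box on the bench, then set the empty scoop down level on the bench and let go. Then put the box away in its own slot of the rack, the one whose label carries the same square stones, pushed in fully home until its front is flush with the ends of the dividers. Leave the other box, the jar and the cup where they are.

Things in the scene. Friction and masses are not known exactly. Their poses are not given: they have to be found in the camera images.
- box: Open pale-wood stone box to put away: 110 mm deep (x), 100 wide (y), 55 high, walls 5, floor 4, about 0.25 kg; stands empty on the bench on the robot's side of the rack and slides (friction about 0.6). Origin: centre of its underside; x points to its back wall, which goes into the slot first. The front wall (-x, towards the robot) has a finger dip 52 mm wide, only 38 mm high.
- scoop: Flat aluminium hand scoop, about 0.22 kg, level on the bench, five stones loose in it. Body 104 mm long, 72 wide, floor and sides 3 thick, 44 high at the back, sides sloping to 22 at the open mouth. Origin: centre of the body's underside; x points out of the mouth, z up. Floor ends at x = +50, back wall at -50 to -54; hollow bar handle, 20 x 20 mm, to x = -164.
- scoop_grip (a point): Place to grip the bar handle, in the middle of its 20 x 20 mm section: 85 mm behind the scoop's origin, 32 mm above its underside. Axes as the scoop.
- scoop_mouth (a point): Middle of the front edge of the scoop's floor, where stones leave: 50 mm ahead of the scoop's origin, 3 mm above its underside. Axes as the scoop.
- stone0: One of five square terracotta mosaic stones, 28 x 28 x 14 mm, 22 g, loose in the scoop at the start. Origin: centre of one 28 x 28 mm face. Stones start to slide when the scoop's floor is tipped 25 to 35 degrees; 50 or more empties it.
- stone1: One of five square terracotta mosaic stones, 28 x 28 x 14 mm, 22 g, loose in the scoop at the start. Origin: centre of one 28 x 28 mm face. Stones start to slide when the scoop's floor is tipped 25 to 35 degrees; 50 or more empties it.
- stone2: One of five square terracotta mosaic stones, 28 x 28 x 14 mm, 22 g, loose in the scoop at the start. Origin: centre of one 28 x 28 mm face. Stones start to slide when the scoop's floor is tipped 25 to 35 degrees; 50 or more empties it.
- stone3: One of five square terracotta mosaic stones, 28 x 28 x 14 mm, 22 g, loose in the scoop at the start. Origin: centre of one 28 x 28 mm face. Stones start to slide when the scoop's floor is tipped 25 to 35 degrees; 50 or more empties it.
- stone4: One of five square terracotta mosaic stones, 28 x 28 x 14 mm, 22 g, loose in the scoop at the start. Origin: centre of one 28 x 28 mm face. Stones start to slide when the scoop's floor is tipped 25 to 35 degrees; 50 or more empties it.
- rack: Fixed plywood rack beyond the box, 368 mm wide (y), 73 high (87 with labels). Three bays open to the robot, centres 120 mm apart, each 112 wide, 63 high, no floor: boxes slide in on the bench. Dividers 8 thick with rounded ends at x = -53; back board's face, the stop, at x = +55; top board covers x = -5 to +63 only. Origin: on the bench, home point of the middle bay; x points into the bays.
- label_square: White label card on the rack's top with two square stones (30 mm) glued on: the slot below is for this box. Fixed; which bay has it varies. Origin: on the bench (z = 0), where the box's origin lies when home in this bay, its front then 2 mm proud of the divider ends; x points into the bay. The card is 75 mm up and 29 mm further along x.
- label_round: White label card on the rack's top with two round stones (36 mm) glued on: an empty slot, not for this box. Fixed; which bay has it varies. Origin: on the bench (z = 0), where the box's origin lies when home in this bay, its front then 2 mm proud of the divider ends; x points into the bay. The card is 75 mm up and 29 mm further along x.
- label_strip: White label card on the rack's top with three long strips (11 x 74 mm) glued on: its own box is already in the slot. Fixed; which bay has it varies. Origin: on the bench (z = 0), where the box's origin lies when home in this bay, its front then 2 mm proud of the divider ends; x points into the bay. The card is 75 mm up and 29 mm further along x.
- strip_box: Another box just like the box, full of long strips, home in the slot with the strip label. Leave it. Origin: centre of its underside.
- jar: Closed glass jar, 68 mm across, 105 high, on the bench to the left. Leave it. Origin: centre of its underside.
- cup: Open paper cup, 68 mm across the rim, 78 high, on the bench to the right. Leave it. Origin: centre of its underside.
Mind the look-alikes: they are no part of the job. What is shaped like the box but blue is not meant.

How it is judged:
By the outcome, as a careful person would: the job done as asked, in the order asked, and still so for the second after the job is handed in, with the robot touching nothing.
It also fails if it takes over 72 s, if anything falls off the work surface, if the arm or the gripper's body presses on something with over 40 N, if the wrist force passes 120 N, or if a joint passes its speed limit or range.

## Working session

There is one attempt and no reset: what is moved stays moved. The work goes in short steps, Python scripts to look and compute and a tool call to move; the robot and the scene stay as the last step left them, time stands still between calls to the robot, and variables do not carry over. Pictures are saved under pics/ and viewed, and the job is handed in when it is done.

Besides the shell and the picture viewer there is one more tool, called after "Emit:" in YAML: its name, and indented under it one key for each argument. apply_moves: Moves the arm, as the interface text tells. Its arguments: {"type":"object","properties":{"increments":{"type":"array","items":{"type":"object","properties":{"grip":{"type":"number"},"xyz":{"type":"array","items":{"type":"number"}},"rotation":{"type":"array","items":{"type":"number"}}}}},"squeeze":{"type":"number"}},"required":["increments"]}

```bash
ls; mkdir -p pics
cat > h.py <<'E'
import numpy as np, cv2
from scipy.spatial.transform import Rotation as R
from bench import r, viewer
def cam(n,save=None):
    c=viewer.camera(n)
    c['f']=210/np.tan(np.radians(c['vertical_fov'])/2)
    c['Rm']=cv2.Rodrigues(np.array(c['rvec'],float))[0]; c['t']=np.array(c['tvec'],float).ravel()
    if save: cv2.imwrite('pics/'+save,c['img'])
    return c
def cloud(c):
    v,u=np.mgrid[0:420,0:560]; z=c['range_z']
    p=np.stack([(u-c['cx'])/c['f']*z,(v-c['cy'])/c['f']*z,z],-1)
    return (p-c['t'])@c['Rm']
def plane(c,u,v,h):
    d=c['Rm'].T@np.array([(u-c['cx'])/c['f'],(v-c['cy'])/c['f'],1]); o=-c['Rm'].T@c['t']
    return o+d*(h-o[2])/d[2]
def proj(c,p):
    q=c['Rm']@np.array(p)+c['t']; return q[:2]/q[2]*c['f']+[c['cx'],c['cy']]
def st():
    s=r.read_state(); print('t',s['time'],'pos',np.round(s['ee_pos'],4),'\nR',np.round(R.from_quat(s['eef_rot']).as_matrix(),3).tolist(),'w',s['width'],'F',np.round(s['ft_force'],2)); return s
E
python3 - <<'E'
from h import *
st()
for n in ['scene','top','wrist']:
    c=cam(n,n+'0.png'); print(n,c['f'],-c['Rm'].T@c['t'])
E
```

```text
pics
t 0.0 pos [ 0.1435 -0.6079  0.2297] 
R [[0.23, -0.973, -0.0], [-0.973, -0.23, 0.001], [-0.001, 0.0, -1.0]] w 0.08713675429924013 F [-0.25 -0.68 -0.12]
scene 488.7770950093799 [ 0.98032312 -0.43442704  0.97164515]
top 419.87086978448815 [0.32620958 0.02259615 0.95283958]
wrist 365.5657181093433 [ 0.21279745 -0.59075872  0.38310331]
```

View pics/scene0.png

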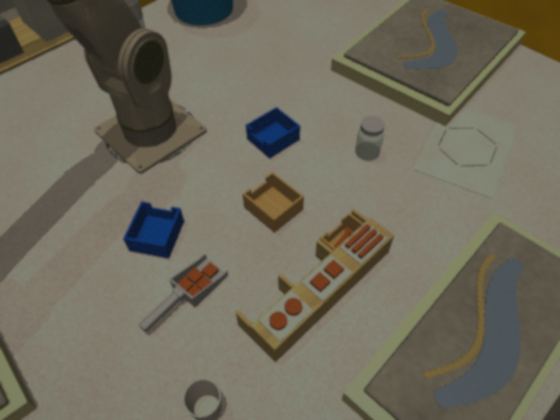

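View pics/top0.png

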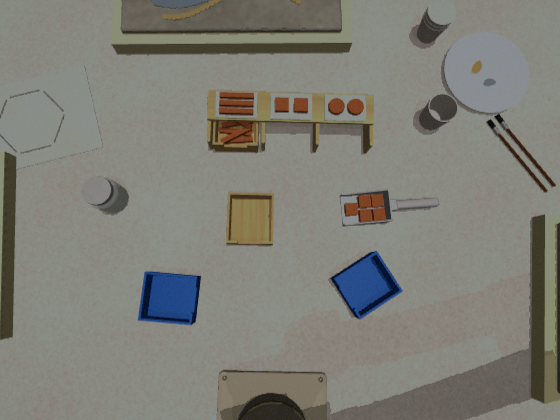

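View pics/wrist0.png

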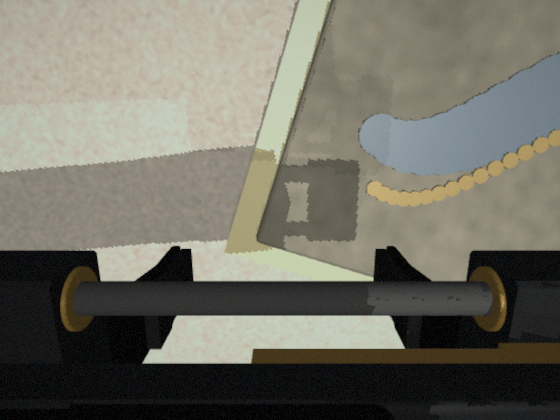

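The top view shows the scoop at (365,208) with its mouth to the left (+y), the box at (250,219), and the square label in the middle bay at (290,105). Next I'll measure them.

Run:
```python
from h import *
c=cam('top'); P=cloud(c); im=c['img']; np.savez('top0.npz',P=P,im=im)
hsv=cv2.cvtColor(im,cv2.COLOR_BGR2HSV)
def region(u0,u1,v0,v1): 
    m=np.zeros((420,560),bool); m[v0:v1,u0:u1]=1; return m
def rect(m,name,h=None):
    p=P[m][:,:2].astype(np.float32); b=cv2.minAreaRect(p); print(name,len(p),'c',np.round(b[0],4),'size',np.round(b[1],4),'ang',round(b[2],2),'z',np.round(np.percentile(P[m][:,2],[2,50,98]),4))
    return b
z=P[...,2]
print('bench z',np.median(z[region(280,330,180,260)]))
m=region(215,285,180,255)&(z>.045)&(z<.065); rect(m,'box rim'); 
m=region(215,285,180,255)&(z>.012)&(z<.07); rect(m,'box all')
m=region(330,392,180,235)&(z>.012)&(z<.06); rect(m,'scoopbody')
m=region(396,445,190,215)&(z>.03)&(z<.06); b=rect(m,'handle')
p=P[m]; q=p[:,:2]-p[:,:2].mean(0); _,_,v=np.linalg.svd(q); print('handle dir',v[0],'ang',np.degrees(np.arctan2(v[0,1],v[0,0])),p.mean(0))
m=region(200,380,85,155)&(z>.065)&(z<.083); rect(m,'rack top'); p=P[m]; print(p.min(0),p.max(0))
# square stones labels
red=((hsv[...,0]<12)|(hsv[...,0]>172))&(hsv[...,1]>120)&(hsv[...,2]>60)
for n,mm in cv2.__dict__ and [('a',red)]:
    k,l,s,ce=cv2.connectedComponentsWithStats(mm.astype(np.uint8))
    for i in range(1,k):
        if s[i,4]>40: print(ce[i].round(1),s[i],P[l==i].mean(0).round(4))
# enlarged crop
cv2.imwrite('pics/crop0.png',cv2.resize(im[80:260,195:450],None,fx=3.1,fy=3.1,interpolation=cv2.INTER_CUBIC))
```

```text
bench z -0.000775029209628931
box rim 421 c [0.441  0.0587] size [0.1103 0.1   ] ang 0.28 z [0.0462 0.0539 0.0576]
box all 686 c [0.4409 0.0586] size [0.1107 0.1   ] ang 0.11 z [0.0143 0.052  0.0573]
scoopbody 1160 c [ 0.4747 -0.2011] size [0.0727 0.106 ] ang 5.66 z [0.0129 0.0171 0.0434]
handle 395 c [ 0.4856 -0.3109] size [0.0231 0.0983] ang 7.31 z [0.0339 0.0404 0.0442]
handle dir [-0.10211202  0.99477291] ang 95.86080326308806 [ 0.48450185 -0.31072234  0.04023323]
rack top 3721 c [ 0.6642 -0.0239] size [0.1166 0.3688] ang 0.04 z [0.0674 0.0733 0.0815]
[ 0.60596855 -0.20830966  0.06500757] [0.72264023 0.16048662 0.08299249]
[236.3  94.8] [220  92  34   6 171] [0.7049 0.0955 0.0859]
[281.5 104. ] [275  98  14  13 182] [ 0.6872 -0.0033  0.0862]
[300.5 104.5] [294  98  14  14 192] [ 0.6857 -0.0444  0.0906]
[336.1 105.6] [329  98  16  16 187] [ 0.682  -0.1202  0.0999]
[355.2 106.1] [348  99  16  15 187] [ 0.6843 -0.1625  0.0954]
[235.8 102.6] [219 100  34   6 167] [0.6847 0.0955 0.0911]
[235.6 110.5] [219 108  34   6 172] [0.6688 0.0957 0.0861]
[236.4 132.1] [220 121  32  23 461] [0.6422 0.0972 0.0221]
[370.7 200.5] [358 194  26  14 297] [ 0.4921 -0.2138  0.0158]
[365.1 212.5] [345 203  41  19 423] [ 0.464  -0.2006  0.0161]
```

Run:
```python
from h import *
d=np.load('top0.npz'); P=d['P']; z=P[...,2]
# height map image
zz=np.clip(z/0.1,0,1)*255
cv2.imwrite('pics/z0.png',cv2.resize(cv2.applyColorMap(zz.astype(np.uint8),cv2.COLORMAP_JET)[80:260,195:450],None,fx=3.1,fy=3.1,interpolation=cv2.INTER_NEAREST))
for v in range(190,228,3): print(v,[f"{x:.3f}" for x in z[v,336:442:5]])
```

```text
190 ['0.000', '-0.001', '0.001', '-0.000', '-0.001', '0.953', '-0.002', '0.001', '0.039', '0.038', '0.042', '-0.001', '-0.002', '-0.002', '0.002', '0.001', '-0.001', '0.000', '-0.004', '-0.002', '-0.001', '-0.001']
193 ['0.002', '0.000', '-0.002', '0.022', '0.023', '0.025', '0.021', '0.017', '0.014', '0.005', '0.027', '0.001', '-0.000', '-0.004', '0.000', '-0.001', '-0.002', '0.001', '-0.001', '-0.001', '-0.001', '-0.005']
196 ['-0.002', '0.008', '-0.001', '0.004', '0.002', '0.017', '0.017', '0.013', '0.017', '0.015', '0.029', '-0.001', '-0.005', '-0.001', '0.001', '-0.001', '-0.003', '-0.002', '0.000', '-0.003', '-0.001', '-0.002']
199 ['-0.002', '0.001', '0.005', '0.003', '0.000', '0.018', '0.018', '0.015', '0.016', '0.013', '0.024', '0.044', '-0.001', '-0.000', '0.000', '0.001', '0.038', '0.039', '0.039', '0.041', '0.043', '-0.001']
202 ['-0.001', '-0.000', '0.002', '0.003', '0.003', '0.012', '0.019', '0.016', '0.016', '0.017', '0.020', '0.045', '0.044', '0.044', '0.042', '0.040', '0.042', '0.038', '0.042', '0.042', '0.041', '-0.002']
205 ['-0.001', '0.006', '0.018', '0.015', '0.0
[... 940 characters left out ...]
 '-0.004', '-0.002', '0.000', '-0.001', '-0.001', '0.002']
220 ['-0.004', '0.002', '0.003', '0.003', '0.003', '0.013', '0.017', '0.017', '0.015', '0.013', '0.039', '0.046', '-0.001', '-0.001', '-0.004', '-0.002', '-0.001', '-0.002', '-0.003', '-0.002', '-0.001', '0.001']
223 ['-0.003', '0.001', '0.005', '0.007', '0.025', '0.028', '0.030', '0.024', '0.013', '0.004', '0.953', '-0.000', '-0.002', '-0.000', '-0.001', '-0.003', '0.001', '-0.005', '-0.005', '-0.003', '0.000', '-0.002']
226 ['0.001', '-0.002', '-0.000', '0.001', '-0.002', '0.001', '0.000', '-0.002', '0.002', '-0.001', '-0.002', '0.001', '-0.000', '0.000', '0.001', '-0.003', '-0.000', '-0.002', '-0.001', '-0.004', '-0.002', '0.002']
```

View pics/crop0.png

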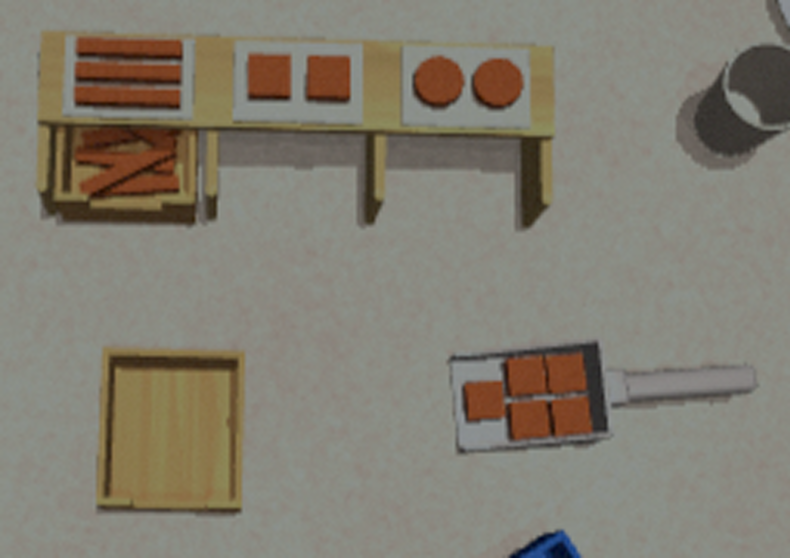

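View pics/z0.png

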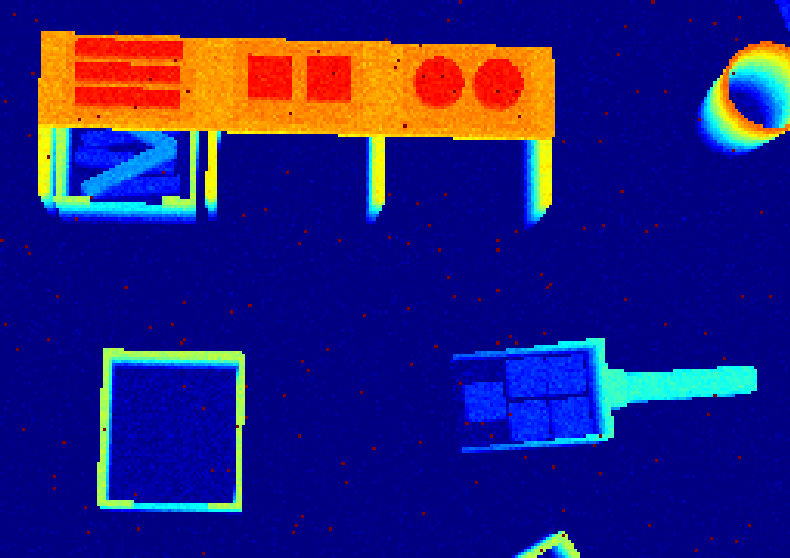

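```bash
cat >> h.py <<'E'
D=np.radians(5.8)
SX=np.array([-np.sin(D),np.cos(D),0]); 
def scoopR(tip,yaw=None):  # tool R holding scoop with mouth tipped down by tip deg, tool lean L
    pass
def toolR(th,sx=SX):  # th>0: tool leans so z has +scoop x
    z=np.array([0,0,-1.]); y=-sx; x=np.cross(y,z)
    return np.stack([x,y,z],1)@R.from_rotvec([np.radians(th),0,0]).as_matrix()
def inc(p,Rt):
    s=r.read_state(); R0=R.from_quat(s['eef_rot']).as_matrix()
    d=R0.T@(np.array(p)-s['ee_pos'])*1000; w=np.degrees(R.from_matrix(R0.T@Rt).as_rotvec())
    print('t',s['time'],'xyz',d.round(1).tolist(),'rot',w.round(2).tolist())
E
python3 - <<'E'
from h import *
R1=toolR(30); g=np.array([.4831,-.2836,.032]); tcp=g+.011*R1[:,2]
print(R1,tcp); inc(tcp-.1*R1[:,2],R1); inc(tcp,R1)
E
```

```text
[[ 0.99488071  0.08751732 -0.05052815]
 [ 0.1010563  -0.86159197  0.49744035]
 [ 0.         -0.5        -0.8660254 ]] [ 0.48254419 -0.27812816  0.02247372]
t 0.2 xyz [-193.6, -399.2, 121.2] rot [24.55, -21.53, -80.49]
t 0.2 xyz [-243.1, -405.7, 207.8] rot [24.55, -21.53, -80.49]
```

Emit:
apply_moves:
  increments:
    - {"grip": 0,"xyz": [-194,-399,90],"rotation": [24.5,-21.5,-80.5]}
    - {"grip": 0,"xyz": [-194,-399,90],"rotation": [24.5,-21.5,-80.5]}
    - {"grip": 0,"xyz": [-194,-399,90],"rotation": [24.5,-21.5,-80.5]}
    - {"grip": 0,"xyz": [-194,-399,90],"rotation": [24.5,-21.5,-80.5]}
    - {"grip": 0,"xyz": [-194,-399,90],"rotation": [24.5,-21.5,-80.5]}

```text
time: 0.82
ee_pos: [0.3817, -0.4135, 0.168]
eef_rot: [0.96, -0.223, -0.009, -0.17]
ft_force: [0.5, 0.0, -0.4]
width: 0.0869
```

Run:
```python
from h import *
R1=toolR(30); g=np.array([.4831,-.2836,.032]); tcp=g+.011*R1[:,2]
inc(tcp-.1*R1[:,2],R1); print(np.round(r.read_state()['joint_positions'],2))
```

```text
t 0.825 xyz [64.4, -98.7, 90.1] rot [9.34, -8.16, -30.44]
[ 1.16  0.44 -0.35  1.51 -0.13  1.43  0.41]
```

Emit:
apply_moves:
  increments:
    - {"grip": 0,"xyz": [64,-99,90],"rotation": [9.3,-8.2,-30.4]}
    - {"grip": 0,"xyz": [64,-99,90],"rotation": [9.3,-8.2,-30.4]}
    - {"grip": 0,"xyz": [64,-99,90],"rotation": [9.3,-8.2,-30.4]}
    - {"grip": 0,"xyz": [64,-99,90],"rotation": [9.3,-8.2,-30.4]}
    - {"grip": 0,"xyz": [64,-99,90],"rotation": [9.3,-8.2,-30.4]}

```text
time: 1.45
ee_pos: [0.4868, -0.3285, 0.1093]
eef_rot: [0.965, 0.047, -0.014, -0.258]
ft_force: [0.1, -0.3, 0.2]
width: 0.087
```

Run:
```python
from h import *
R1=toolR(30); g=np.array([.4831,-.2836,.032]); tcp=g+.011*R1[:,2]
inc(tcp,R1); print(np.round(r.read_state()['joint_positions'],2))
c=cam('wrist','w1.png')
```

```text
t 1.45 xyz [0.9, -0.5, 100.5] rot [0.08, 0.0, -0.23]
[ 1.04  0.69 -0.48  1.36 -0.09  1.5   0.72]
```

View pics/w1.png

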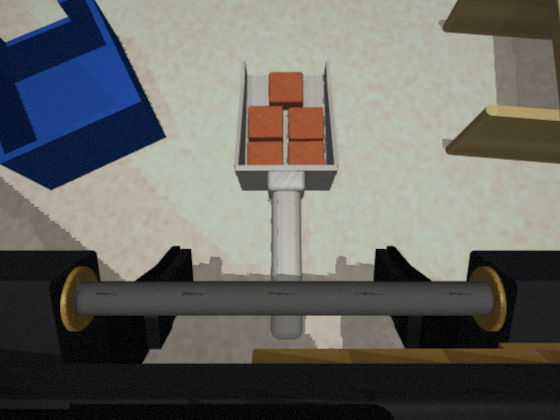

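The handle sits centred between the jaws (u≈287 against a jaw centre of 284) and is aligned. Closing in and gripping.

Emit:
apply_moves:
  increments:
    - {"grip": 0,"xyz": [1,0,50],"rotation": [0,0,0]}
    - {"grip": 0,"xyz": [1,0,80],"rotation": [0,0,0]}
    - {"grip": 0,"xyz": [1,0,100],"rotation": [0,0,0]}
    - {"grip": 0,"xyz": [1,0,100],"rotation": [0,0,0]}
    - {"grip": 120,"xyz": [1,0,100],"rotation": [0,0,0]}
  squeeze: 40

```text
time: 2.12
ee_pos: [0.4828, -0.2809, 0.0243]
eef_rot: [0.965, 0.046, -0.013, -0.256]
ft_force: [0.2, -0.6, 0.0]
width: 0.0824
```

Emit:
apply_moves:
  increments:
    - {"grip": 255,"xyz": [0,0,0],"rotation": [0,0,0]}
    - {"grip": 255,"xyz": [0,0,0],"rotation": [0,0,0]}
    - {"grip": 255,"xyz": [0,0,0],"rotation": [0,0,0]}
    - {"grip": 255,"xyz": [0,0,0],"rotation": [0,0,0]}
    - {"grip": 255,"xyz": [0,0,0],"rotation": [0,0,0]}

```text
time: 2.75
ee_pos: [0.4828, -0.2808, 0.0243]
eef_rot: [0.965, 0.046, -0.013, -0.256]
ft_force: [-0.4, -0.0, -0.1]
width: 0.0349
```

Run:
```python
from h import *
s=st(); cam('wrist','w2.png')
R1=toolR(30); g=np.array([.4831,-.2836,.032]); tcp=g+.011*R1[:,2]; inc(tcp,R1)
# path waypoint: level at lifted, over near box
```

```text
t 2.75 pos [ 0.4828 -0.2808  0.0243] 
R [[0.995, 0.082, -0.048], [0.095, -0.864, 0.494], [-0.001, -0.496, -0.868]] w 0.03486114875723347 F [-0.44 -0.04 -0.14]
t 2.8 xyz [-0.0, -1.5, 2.9] rot [0.26, -0.12, -0.33]
```

View pics/w2.png

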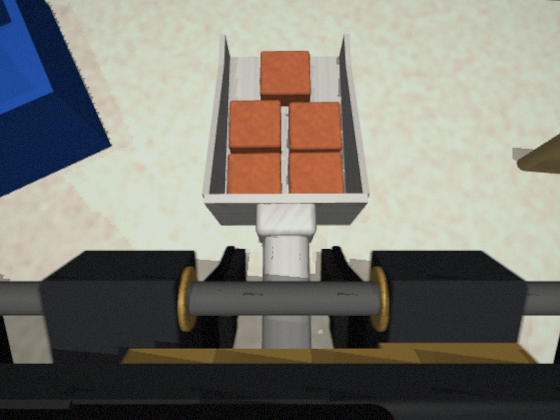

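Emit:
apply_moves:
  increments:
    - {"grip": 255,"xyz": [0,-1,2],"rotation": [0,0,0]}
    - {"grip": 255,"xyz": [0,-1,2],"rotation": [0,0,0]}
    - {"grip": 255,"xyz": [0,-1,2],"rotation": [0,0,0]}
    - {"grip": 255,"xyz": [0,-1,2],"rotation": [0,0,0]}
    - {"grip": 255,"xyz": [0,-1,2],"rotation": [0,0,0]}
  squeeze: 50

```text
time: 3.42
ee_pos: [0.4826, -0.2788, 0.0229]
eef_rot: [0.965, 0.046, -0.013, -0.256]
ft_force: [0.8, -0.4, -1.1]
width: 0.0194
```

```bash
cat >> h.py <<'E'
# scoop rigid in tool: measured at grasp (saved)
import os
def load(): d=np.load('grasp.npz'); return d['R'],d['p']
def scoop_target(mouth,tip,sx):
    """tool pose for given mouth position, tip angle, heading sx (unit, horizontal)"""
    Rg,pg=load()   # scoop frame: tool pose in scoop frame
    z=np.array([0,0,1.]); y=np.cross(z,sx); S=np.stack([sx,y,z],1)@R.from_rotvec([0,np.radians(tip),0]).as_matrix()
    o=np.array(mouth)-S@np.array([.05,0,.003])
    return o+S@pg, S@Rg
E
python3 - <<'E'
from h import *
s=st(); R0=R.from_quat(s['eef_rot']).as_matrix()
z=np.array([0,0,1.]); S=np.stack([SX,np.cross(z,SX),z],1); o=np.array([.4745,-.199,0])
np.savez('grasp.npz',R=S.T@R0,p=S.T@(s['ee_pos']-o)); print(S.T@R0,S.T@(s['ee_pos']-o))
# lift level
p,Rt=scoop_target(o+S@[.05,0,.003]+[0,0,.12],0,SX); inc(p,Rt)
E
```

```text
t 3.425 pos [ 0.4826 -0.2788  0.0229] 
R [[0.995, 0.082, -0.048], [0.095, -0.864, 0.494], [-0.001, -0.496, -0.868]] w 0.019424652190495596 F [ 0.79 -0.45 -1.15]
[[-0.00601479 -0.86814165  0.49628007]
 [-0.99998123  0.00580166 -0.00197069]
 [-0.00116842 -0.4962826  -0.86816025]] [-8.02484883e-02  4.37912013e-05  2.29359789e-02]
t 3.425 xyz [-0.1, -59.6, -104.2] rot [-0.0, -0.0, 0.0]
```

Gripped at 19.4 mm. Lifting the scoop level.

Emit:
apply_moves:
  increments:
    - {"grip": 255,"xyz": [0,-10,-17],"rotation": [0,0,0]}
    - {"grip": 255,"xyz": [0,-25,-43],"rotation": [0,0,0]}
    - {"grip": 255,"xyz": [0,-42,-74],"rotation": [0,0,0]}
    - {"grip": 255,"xyz": [0,-55,-96],"rotation": [0,0,0]}
    - {"grip": 255,"xyz": [0,-60,-104],"rotation": [0,0,0]}

```text
time: 4.05
ee_pos: [0.4832, -0.2788, 0.1453]
eef_rot: [0.966, 0.046, -0.012, -0.255]
ft_force: [0.3, 0.1, -4.3]
width: 0.0195
```

Run:
```python
from h import *
st(); cam('scene','s3.png')
# box -y inner wall at .0587-.045=.0137 ; mouth y target
for tip,my,mz in [(0,-.02,.13),(20,.02,.10),(60,.03,.058)]:
    p,Rt=scoop_target([.441,my,mz],tip,SX); inc(p,Rt); print(p)
```

```text
t 4.05 pos [ 0.4832 -0.2788  0.1453] 
R [[0.995, 0.083, -0.046], [0.095, -0.865, 0.492], [0.001, -0.494, -0.869]] w 0.01947416773615068 F [ 0.34  0.06 -4.26]
t 4.1 xyz [-16.6, -116.4, 61.0] rot [0.14, -0.08, 0.05]
[ 0.45411886 -0.14958613  0.14993598]
t 4.1 xyz [-12.9, -170.4, 76.3] rot [-19.86, 0.03, -0.0]
[ 0.45263602 -0.0949878   0.1632813 ]
t 4.1 xyz [-12.4, -246.6, 99.5] rot [-59.86, 0.25, -0.12]
[ 0.4457929  -0.0176186   0.18076649]
```

View pics/s3.png

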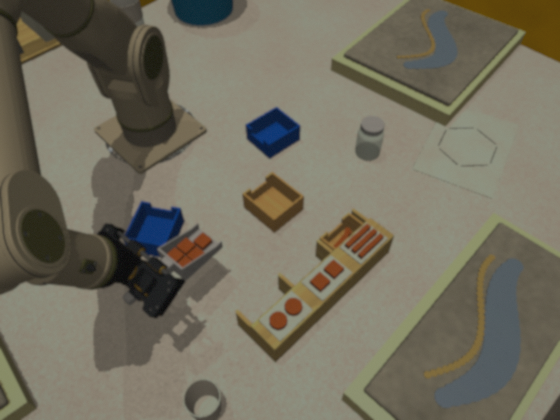

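The scoop is up and level with all the stones in it (about (190,248)). Moving it to the box.

Emit:
apply_moves:
  increments:
    - {"grip": 255,"xyz": [-2,-12,6],"rotation": [0,0,0]}
    - {"grip": 255,"xyz": [-6,-40,21],"rotation": [0,0,0]}
    - {"grip": 255,"xyz": [-11,-75,39],"rotation": [0,0,0]}
    - {"grip": 255,"xyz": [-15,-103,54],"rotation": [0,0,0]}
    - {"grip": 255,"xyz": [-17,-116,61],"rotation": [0,0,0]}

```text
time: 4.72
ee_pos: [0.4527, -0.1475, 0.1492]
eef_rot: [0.966, 0.047, -0.013, -0.256]
ft_force: [-1.0, -0.7, -3.5]
width: 0.0196
```

Run:
```python
from h import *
s=st();print(np.round(s['joint_positions'],2)); cam('top','t4.png')
for tip,my,mz in [(20,.025,.085),(40,.03,.068),(60,.03,.058)]:
    p,Rt=scoop_target([.441,my,mz],tip,SX); inc(p,Rt)
```

```text
t 4.725 pos [ 0.4527 -0.1475  0.1492] 
R [[0.995, 0.084, -0.049], [0.097, -0.865, 0.493], [-0.001, -0.495, -0.869]] w 0.019603166909917265 F [-0.98 -0.69 -3.47]
[ 1.02  0.38 -0.61  1.74 -0.24  1.36  0.6 ]
t 4.775 xyz [5.5, -48.5, 28.9] rot [-19.93, 0.15, 0.14]
t 4.775 xyz [5.9, -86.9, 29.3] rot [-39.93, 0.24, 0.11]
t 4.775 xyz [5.7, -127.7, 36.7] rot [-59.93, 0.32, 0.07]
```

View pics/t4.png

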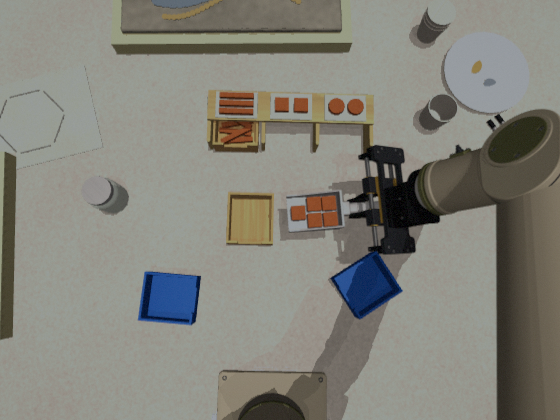

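Emit:
apply_moves:
  increments:
    - {"grip": 255,"xyz": [1,-8,5],"rotation": [-3,0,0]}
    - {"grip": 255,"xyz": [3,-23,14],"rotation": [-9,0,0]}
    - {"grip": 255,"xyz": [5,-39,23],"rotation": [-16,0,0]}
    - {"grip": 255,"xyz": [5.5,-48,29],"rotation": [-20,0,0]}
    - {"grip": 255,"xyz": [5.5,-48,29],"rotation": [-20,0,0]}

```text
time: 5.4
ee_pos: [0.4527, -0.089, 0.1483]
eef_rot: [0.995, 0.051, -0.005, -0.084]
ft_force: [0.3, -0.5, -3.4]
width: 0.0195
```

Run:
```python
from h import *
s=st();print(np.round(s['joint_positions'],2)); cam('top','t5.png')
for tip,my,mz in [(30,.03,.065),(40,.03,.06),(60,.03,.055)]:
    p,Rt=scoop_target([.441,my,mz],tip,SX); inc(p,Rt)
```

```text
t 5.4 pos [ 0.4527 -0.089   0.1483] 
R [[0.995, 0.1, -0.018], [0.101, -0.981, 0.167], [-0.001, -0.168, -0.986]] w 0.019479368403232184 F [ 0.28 -0.51 -3.36]
[ 0.85  0.14 -0.68  1.91 -0.08  1.17  0.31]
t 5.45 xyz [0.5, -17.8, 3.7] rot [-9.97, 0.19, 0.2]
t 5.45 xyz [0.5, -35.4, -5.1] rot [-19.97, 0.22, 0.19]
t 5.45 xyz [0.4, -77.1, -17.0] rot [-39.97, 0.3, 0.17]
```

View pics/t5.png

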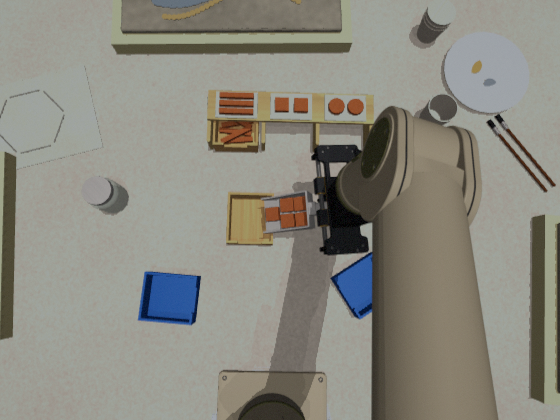

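The mouth is just over the box's near wall (about (264,215)) and the stones are still held. Tipping further.

Emit:
apply_moves:
  increments:
    - {"grip": 255,"xyz": [0,-10,2],"rotation": [-5,0,0]}
    - {"grip": 255,"xyz": [0.5,-18,4],"rotation": [-10,0,0]}
    - {"grip": 255,"xyz": [0.5,-26,0],"rotation": [-14,0,0]}
    - {"grip": 255,"xyz": [0.5,-35,-5],"rotation": [-20,0,0]}
    - {"grip": 255,"xyz": [0.5,-35,-5],"rotation": [-20,0,0]}

```text
time: 6.08
ee_pos: [0.4501, -0.0561, 0.1588]
eef_rot: [0.995, 0.05, 0.004, 0.089]
ft_force: [-0.0, -0.3, -3.1]
width: 0.0191
```

Run:
```python
from h import *
s=st();print(np.round(s['joint_positions'],2)); cam('top','t6.png')
for tip,my,mz in [(50,.03,.058),(62,.03,.055)]:
    p,Rt=scoop_target([.441,my,mz],tip,SX); inc(p,Rt)
```

```text
t 6.075 pos [ 0.4501 -0.0561  0.1588] 
R [[0.995, 0.099, 0.016], [0.101, -0.979, -0.176], [-0.002, 0.177, -0.984]] w 0.019129285250881266 F [-0.01 -0.29 -3.11]
[ 0.66  0.04 -0.78  1.98  0.23  1.15 -0.11]
t 6.125 xyz [-0.1, -16.9, -15.3] rot [-10.12, 0.29, 0.23]
t 6.125 xyz [-0.2, -39.9, -28.3] rot [-22.12, 0.34, 0.23]
```

View pics/t6.png

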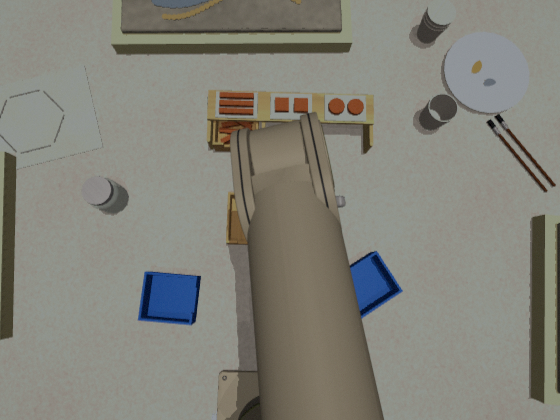

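Emit:
apply_moves:
  increments:
    - {"grip": 255,"xyz": [0,-8,-8],"rotation": [-5,0.1,0.1]}
    - {"grip": 255,"xyz": [0,-17,-15],"rotation": [-10,0.3,0.2]}
    - {"grip": 255,"xyz": [0,-28,-22],"rotation": [-16,0.3,0.2]}
    - {"grip": 255,"xyz": [0,-40,-28],"rotation": [-22,0.3,0.2]}
    - {"grip": 255,"xyz": [0,-40,-28],"rotation": [-22,0.3,0.2]}

```text
time: 6.75
ee_pos: [0.4452, -0.0125, 0.1777]
eef_rot: [0.96, 0.047, 0.013, 0.275]
ft_force: [-0.4, -0.0, -2.7]
width: 0.0195
```

Run:
```python
from h import *
s=st();print(np.round(s['joint_positions'],2)); c=cam('scene','s7.png'); cam('wrist','w7.png')
cv2.imwrite('pics/s7c.png',cv2.resize(c['img'][120:320,180:400],None,fx=3,fy=3))
```

```text
t 6.75 pos [ 0.4452 -0.0125  0.1777] 
R [[0.995, 0.084, 0.052], [0.098, -0.844, -0.527], [-0.0, 0.529, -0.849]] w 0.01954925578386815 F [-0.36 -0.04 -2.71]
[ 0.41  0.15 -0.92  1.97  0.63  1.39 -0.65]
```

View pics/s7c.png

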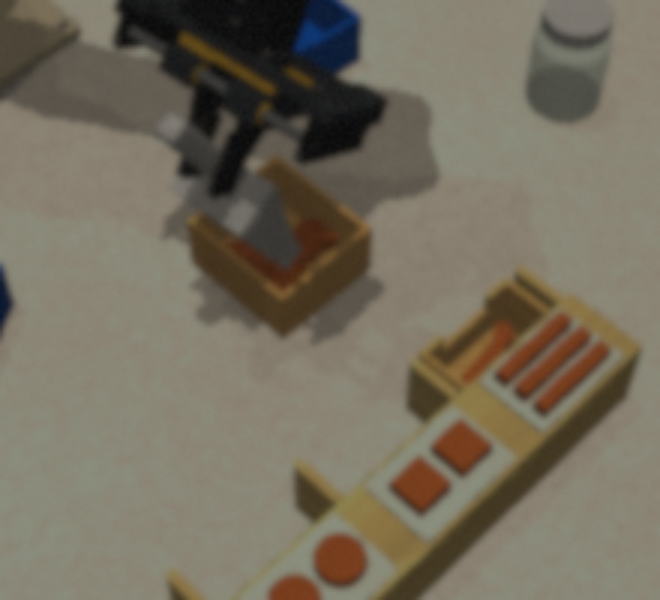

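View pics/w7.png

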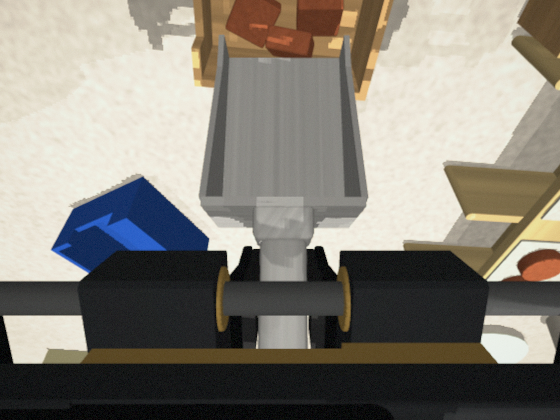

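The wrist view shows the scoop empty and the stones in the box (three at the top, (255,15) to (320,15), the rest hidden). Lifting away first.

Emit:
apply_moves:
  increments:
    - {"grip": 255,"xyz": [0,10,-16],"rotation": [0,0,0]}
    - {"grip": 255,"xyz": [0,25,-40],"rotation": [0,0,0]}
    - {"grip": 255,"xyz": [0,40,-63],"rotation": [0,0,0]}
    - {"grip": 255,"xyz": [0,42,-68],"rotation": [0,0,0]}
    - {"grip": 255,"xyz": [0,42,-68],"rotation": [0,0,0]}

```text
time: 7.48
ee_pos: [0.4451, -0.0153, 0.2576]
eef_rot: [0.96, 0.045, 0.013, 0.275]
ft_force: [-1.1, -0.7, -2.4]
width: 0.0194
```

Run:
```python
from h import *
s=st()
o=np.array([.4745,-.199,0]); m0=o+.05*SX+[0,0,.003]
p,Rt=scoop_target(m0+[0,0,.10],0,SX); inc(p,Rt)
```

```text
t 7.475 pos [ 0.4451 -0.0153  0.2576] 
R [[0.996, 0.078, 0.05], [0.093, -0.845, -0.526], [0.001, 0.529, -0.849]] w 0.01944526068798781 F [-1.11 -0.68 -2.42]
t 7.475 xyz [12.7, 154.6, 254.9] rot [61.66, -0.11, -0.14]
```

Emit:
apply_moves:
  increments:
    - {"grip": 255,"xyz": [1,15,20],"rotation": [8,0,0]}
    - {"grip": 255,"xyz": [3,40,60],"rotation": [18,0,0]}
    - {"grip": 255,"xyz": [6,75,110],"rotation": [28,0,0]}
    - {"grip": 255,"xyz": [9,105,165],"rotation": [38,0,0]}
    - {"grip": 255,"xyz": [11,130,205],"rotation": [48,0,0]}

```text
time: 8.1
ee_pos: [0.4755, -0.2347, 0.1503]
eef_rot: [0.989, 0.045, -0.006, -0.142]
ft_force: [1.1, 0.1, -0.4]
width: 0.0193
```

Run:
```python
from h import *
s=st()
o=np.array([.4745,-.199,0]); m0=o+.05*SX+[0,0,.003]
p,Rt=scoop_target(m0+[0,0,.06],0,SX); inc(p,Rt)
c=cam('top','t8.png')
```

```text
t 8.1 pos [ 0.4755 -0.2347  0.1503] 
R [[0.996, 0.087, -0.025], [0.09, -0.956, 0.281], [0.001, -0.282, -0.959]] w 0.019286334132500308 F [ 1.14  0.09 -0.41]
t 8.1 xyz [3.0, 61.7, 52.1] rot [13.38, -0.21, -0.21]
```

View pics/t8.png

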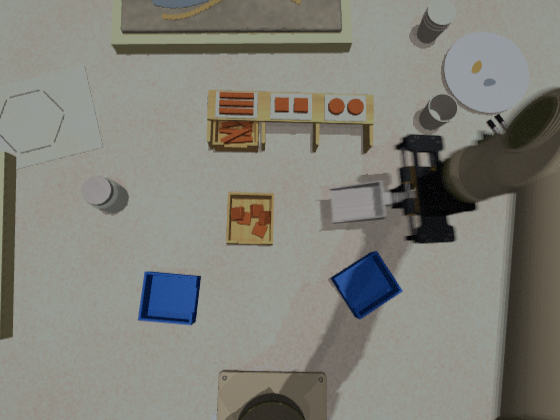

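All five stones are in the box, at about (236,214), (244,218), (257,211), (264,218) and (259,229), and the scoop is empty. Bringing the scoop back over its place.

Emit:
apply_moves:
  increments:
    - {"grip": 255,"xyz": [1,20,17],"rotation": [5,0,0]}
    - {"grip": 255,"xyz": [2,42,36],"rotation": [10,-0.1,-0.1]}
    - {"grip": 255,"xyz": [3,57,48],"rotation": [13.4,-0.2,-0.2]}
    - {"grip": 255,"xyz": [3,62,52],"rotation": [13.4,-0.2,-0.2]}
    - {"grip": 255,"xyz": [3,62,52],"rotation": [13.4,-0.2,-0.2]}

```text
time: 8.78
ee_pos: [0.4774, -0.2863, 0.0727]
eef_rot: [0.964, 0.039, -0.016, -0.264]
ft_force: [0.1, 1.1, -1.9]
width: 0.0195
```

Run:
```python
from h import *
s=st()
o=np.array([.4745,-.199,0]); m0=o+.05*SX+[0,0,.003]
for h in (.06,.02,.003,0):
    p,Rt=scoop_target(m0+[0,0,h],0,SX); inc(p,Rt)
# check level of scoop in hand with depth
c=cam('top'); P=cloud(c); z=P[...,2]
m=np.zeros(z.shape,bool); m[175:240,310:400]=1
m&=(z>.05)&(z<.09)&(c['img'].max(2)>80)
cv2.imwrite('pics/t9.png',c['img'])
q=P[m]; 
x=(q[:,:2]-o[:2])@SX[:2]; y=(q[:,:2]-o[:2])@np.array([-SX[1],SX[0]])
k=(abs(y)<.028)&(abs(x)<.045)
A=np.c_[x[k],y[k],np.ones(k.sum())]; sol=np.linalg.lstsq(A,q[k,2],rcond=None)[0]; print(k.sum(),sol, np.std(A@sol-q[k,2]))
```

```text
t 8.775 pos [ 0.4774 -0.2863  0.0727] 
R [[0.996, 0.066, -0.052], [0.083, -0.858, 0.507], [-0.011, -0.509, -0.861]] w 0.019523816144310473 F [ 0.1   1.08 -1.94]
t 8.775 xyz [5.7, -11.2, -5.3] rot [-0.87, 0.14, -0.89]
t 8.775 xyz [6.1, 9.1, 29.2] rot [-0.87, 0.14, -0.89]
t 8.775 xyz [6.3, 17.8, 43.8] rot [-0.87, 0.14, -0.89]
t 8.775 xyz [6.3, 19.3, 46.4] rot [-0.87, 0.14, -0.89]
1008 [-0.00679512 -0.0404518   0.05357249] 0.003949019909442955
```

View pics/t9.png

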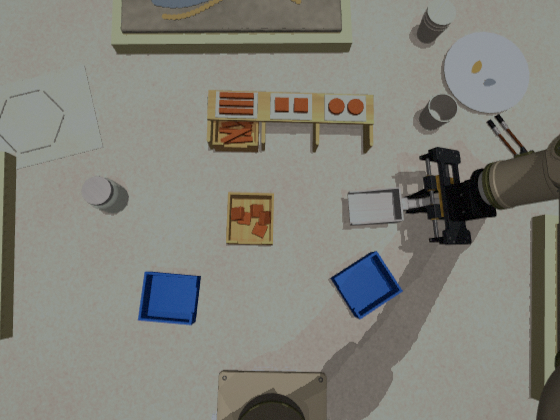

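Emit:
apply_moves:
  increments:
    - {"grip": 255,"xyz": [3,0,10],"rotation": [-0.5,0.1,-0.5]}
    - {"grip": 255,"xyz": [6,8,26],"rotation": [-0.9,0.1,-0.9]}
    - {"grip": 255,"xyz": [6,9,29],"rotation": [-0.9,0.1,-0.9]}
    - {"grip": 255,"xyz": [6,9,29],"rotation": [-0.9,0.1,-0.9]}
    - {"grip": 255,"xyz": [6,9,29],"rotation": [-0.9,0.1,-0.9]}

```text
time: 9.45
ee_pos: [0.483, -0.2789, 0.0443]
eef_rot: [0.966, 0.046, -0.013, -0.256]
ft_force: [-0.4, -0.6, -1.8]
width: 0.0196
```

Run:
```python
from h import *
s=st()
o=np.array([.4745,-.199,0]); m0=o+.05*SX+[0,0,.003]
for h in (.004,0):
    p,Rt=scoop_target(m0+[0,0,h],0,SX); inc(p,Rt)
c=cam('top'); P=cloud(c); z=P[...,2]
m=np.zeros(z.shape,bool); m[175:240,310:400]=1
m&=(z>.012)&(z<.04)
q=P[m]
x=(q[:,:2]-o[:2])@SX[:2]; y=(q[:,:2]-o[:2])@np.array([-SX[1],SX[0]])
k=(abs(y)<.024)&(abs(x)<.04)
A=np.c_[x[k],y[k],np.ones(k.sum())]; sol=np.linalg.lstsq(A,q[k,2],rcond=None)[0]; print(k.sum(),sol, np.std(A@sol-q[k,2]))
```

```text
t 9.45 pos [ 0.483  -0.2789  0.0443] 
R [[0.995, 0.083, -0.048], [0.096, -0.865, 0.493], [-0.0, -0.495, -0.869]] w 0.01960937580358292 F [-0.44 -0.58 -1.78]
t 9.45 xyz [-0.4, 8.5, 15.1] rot [0.09, -0.01, 0.07]
t 9.45 xyz [-0.4, 10.5, 18.6] rot [0.09, -0.01, 0.07]
735 [-0.00602173 -0.00717242  0.02318216] 0.0016868326330633221
```

Level within 0.4°, with the scoop floor about 20 mm up. Lowering gently.

Emit:
apply_moves:
  increments:
    - {"grip": 255,"xyz": [0,4,8],"rotation": [0,0,0]}
    - {"grip": 255,"xyz": [0,7,13],"rotation": [0,0,0]}
    - {"grip": 255,"xyz": [0,9,16],"rotation": [0,0,0]}
    - {"grip": 255,"xyz": [0,10,17.5],"rotation": [0,0,0]}
    - {"grip": 255,"xyz": [0,10.5,18.5],"rotation": [0,0,0]}

```text
time: 10.12
ee_pos: [0.4831, -0.279, 0.0231]
eef_rot: [0.966, 0.046, -0.012, -0.256]
ft_force: [0.2, -0.1, -0.6]
width: 0.0196
```

Emit:
apply_moves:
  increments:
    - {"grip": 255,"xyz": [0,0,0.3],"rotation": [0,0,0]}
    - {"grip": 255,"xyz": [0,0,0.3],"rotation": [0,0,0]}

```text
time: 10.38
ee_pos: [0.4832, -0.2789, 0.023]
eef_rot: [0.966, 0.046, -0.012, -0.256]
ft_force: [-0.3, -1.1, -0.8]
width: 0.0193
```

Run:
```python
from h import *
s=st()
o=np.array([.4745,-.199,0]); m0=o+.05*SX+[0,0,.003]
p,Rt=scoop_target(m0,0,SX); inc(p,Rt)
```

```text
t 10.375 pos [ 0.4832 -0.2789  0.023 ] 
R [[0.995, 0.083, -0.048], [0.096, -0.865, 0.492], [-0.0, -0.495, -0.869]] w 0.019257183369860997 F [-0.3  -1.13 -0.79]
t 10.375 xyz [-0.6, -0.0, 0.1] rot [0.11, -0.03, 0.08]
```

The load has come off the wrist, so the scoop is on the bench. Releasing.

Emit:
apply_moves:
  increments:
    - {"grip": 60,"xyz": [0,0,0],"rotation": [0,0,0]}
    - {"grip": 60,"xyz": [0,0,0],"rotation": [0,0,0]}
    - {"grip": 60,"xyz": [0,0,0],"rotation": [0,0,0]}
    - {"grip": 60,"xyz": [0,0,0],"rotation": [0,0,0]}
    - {"grip": 60,"xyz": [0,0,0],"rotation": [0,0,0]}

```text
time: 11.0
ee_pos: [0.4832, -0.2789, 0.023]
eef_rot: [0.966, 0.046, -0.012, -0.256]
ft_force: [0.5, 0.0, -0.1]
width: 0.0607
```

Emit:
apply_moves:
  increments:
    - {"grip": 60,"xyz": [0,0,-10],"rotation": [0,0,0]}
    - {"grip": 60,"xyz": [0,0,-30],"rotation": [0,0,0]}
    - {"grip": 60,"xyz": [0,0,-70],"rotation": [0,0,0]}
    - {"grip": 60,"xyz": [0,0,-110],"rotation": [0,0,0]}
    - {"grip": 60,"xyz": [0,0,-120],"rotation": [0,0,0]}

```text
time: 11.62
ee_pos: [0.4896, -0.3403, 0.1301]
eef_rot: [0.966, 0.046, -0.011, -0.254]
ft_force: [0.7, 0.1, 0.1]
width: 0.0666
```

Run:
```python
from h import *
s=st()
cam('top','t10.png')
# side push pose: tool down; jaws along x; at (.441, .19)
Rt=toolR(0,np.array([0,1.,0])); 
inc([.441,-.0,.25],Rt); inc([.441,.17,.2],Rt)
```

```text
t 11.625 pos [ 0.4896 -0.3403  0.1301] 
R [[0.996, 0.083, -0.044], [0.094, -0.867, 0.49], [0.003, -0.492, -0.871]] w 0.06660469459520489 F [0.73 0.08 0.14]
t 11.675 xyz [-15.9, -357.8, 64.0] rot [-29.46, 1.27, 5.33]
t 11.675 xyz [0.1, -480.5, 190.9] rot [-29.46, 1.27, 5.33]
```

View pics/t10.png

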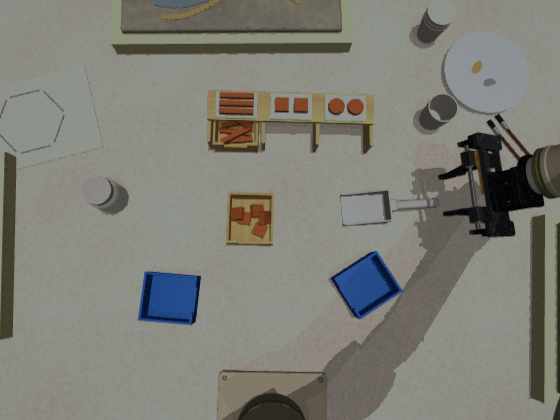

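The scoop is level on the bench and free; the box hasn't moved. Now heading to the box's far (+y) side to push it across to the middle bay's lane.

Emit:
apply_moves:
  increments:
    - {"grip": 60,"xyz": [-3,-60,0],"rotation": [-9,0.3,1.5]}
    - {"grip": 60,"xyz": [-7,-120,10],"rotation": [-18,0.7,3]}
    - {"grip": 60,"xyz": [-10,-180,25],"rotation": [-26,1,4]}
    - {"grip": 60,"xyz": [-13,-240,40],"rotation": [-29.5,1.3,5.3]}
    - {"grip": 60,"xyz": [-15,-300,55],"rotation": [-29.5,1.3,5.3]}

```text
time: 12.3
ee_pos: [0.446, -0.0534, 0.2287]
eef_rot: [1.0, 0.002, 0.0, 0.001]
ft_force: [1.4, -0.0, 0.3]
width: 0.0668
```

Run:
```python
from h import *
s=st();print(np.round(s['joint_positions'],2))
Rt=toolR(0,np.array([0,1.,0])); 
inc([.441,.175,.22],Rt); inc([.441,.175,.03],Rt)
```

```text
t 12.3 pos [ 0.446  -0.0534  0.2287] 
R [[1.0, 0.003, 0.0], [0.003, -1.0, -0.003], [0.0, 0.003, -1.0]] w 0.06683666276601331 F [ 1.44 -0.03  0.29]
[ 0.68 -0.03 -0.64  1.87 -0.02  1.29  0.04]
t 12.3 xyz [-4.3, -228.5, 8.1] rot [0.17, -0.02, 0.17]
t 12.3 xyz [-4.4, -229.0, 198.1] rot [0.17, -0.02, 0.17]
```

Emit:
apply_moves:
  increments:
    - {"grip": 60,"xyz": [-4,-60,8],"rotation": [0.2,0,0.2]}
    - {"grip": 60,"xyz": [-4,-120,8],"rotation": [0.2,0,0.2]}
    - {"grip": 60,"xyz": [-4,-180,8],"rotation": [0.2,0,0.2]}
    - {"grip": 60,"xyz": [-4,-229,8],"rotation": [0.2,0,0.2]}
    - {"grip": 60,"xyz": [-4,-229,8],"rotation": [0.2,0,0.2]}

```text
time: 12.92
ee_pos: [0.4396, 0.1797, 0.2194]
eef_rot: [1.0, 0.003, -0.0, -0.001]
ft_force: [0.2, -0.9, -0.7]
width: 0.0663
```

Run:
```python
from h import *
s=st();print(np.round(s['joint_positions'],2))
Rt=toolR(0,np.array([0,1.,0])); 
inc([.441,.175,.03],Rt)
cam('scene','s11.png')
```

```text
t 12.925 pos [0.4396 0.1797 0.2194] 
R [[1.0, 0.007, -0.001], [0.007, -1.0, 0.002], [-0.001, -0.002, -1.0]] w 0.06633060820403629 F [ 0.19 -0.93 -0.72]
[ 0.41  0.07 -0.91  1.82  0.06  1.28 -0.51]
t 12.925 xyz [1.6, 5.1, 189.4] rot [-0.11, 0.06, 0.39]
```

View pics/s11.png

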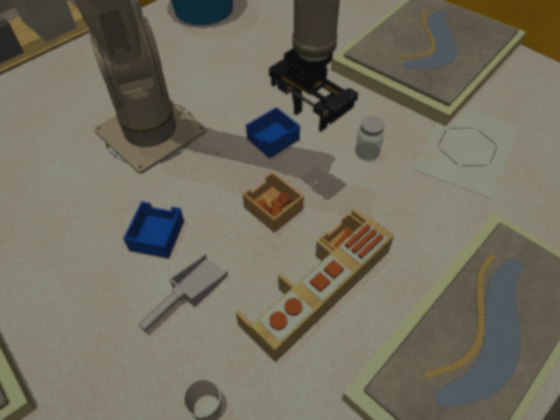

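Emit:
apply_moves:
  increments:
    - {"grip": 60,"xyz": [1,3,60],"rotation": [-0.1,0,0.4]}
    - {"grip": 60,"xyz": [1.5,5,120],"rotation": [-0.1,0,0.4]}
    - {"grip": 60,"xyz": [1.5,5,170],"rotation": [-0.1,0,0.4]}
    - {"grip": 60,"xyz": [1.5,5,189],"rotation": [-0.1,0,0.4]}
    - {"grip": 60,"xyz": [1.5,5,189],"rotation": [-0.1,0,0.4]}

```text
time: 13.6
ee_pos: [0.4411, 0.1717, 0.03]
eef_rot: [1.0, -0.002, -0.002, 0.001]
ft_force: [0.4, 0.1, 1.1]
width: 0.0666
```

Emit:
apply_moves:
  increments:
    - {"grip": 60,"xyz": [0,8,0],"rotation": [0,0,0]}
    - {"grip": 60,"xyz": [0,20,0],"rotation": [0,0,0]}
    - {"grip": 60,"xyz": [0,35,0],"rotation": [0,0,0]}
    - {"grip": 60,"xyz": [0,45,0],"rotation": [0,0,0]}
    - {"grip": 60,"xyz": [0,50,0],"rotation": [0,0,0]}

```text
time: 14.22
ee_pos: [0.441, 0.1206, 0.0301]
eef_rot: [1.0, -0.002, -0.001, 0.001]
ft_force: [-0.3, 0.0, -0.0]
width: 0.0665
```

Run:
```python
from h import *
s=st(); cam('scene','s12.png')
inc([.441,.125,.03],toolR(0,np.array([0,1.,0])))
```

```text
t 14.225 pos [0.441  0.1206 0.0301] 
R [[1.0, -0.005, -0.003], [-0.005, -1.0, -0.002], [-0.003, 0.002, -1.0]] w 0.06648155254137829 F [-0.26  0.05 -0.05]
t 14.275 xyz [0.0, -4.6, 0.0] rot [0.1, 0.17, -0.28]
```

View pics/s12.png

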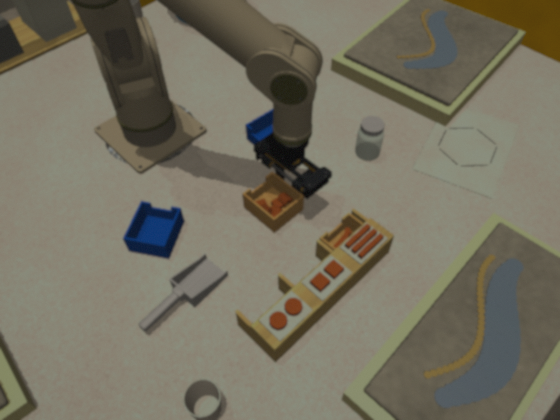

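Emit:
apply_moves:
  increments:
    - {"grip": 60,"xyz": [0,6,0],"rotation": [0,0,-0.3]}
    - {"grip": 60,"xyz": [0,18,0],"rotation": [0,0,-0.3]}
    - {"grip": 60,"xyz": [0,32,0],"rotation": [0,0,-0.3]}
    - {"grip": 60,"xyz": [0,46,0],"rotation": [0,0,-0.3]}
    - {"grip": 60,"xyz": [0,58,0],"rotation": [0,0,-0.3]}

```text
time: 14.9
ee_pos: [0.4407, 0.0612, 0.0302]
eef_rot: [1.0, -0.0, -0.001, 0.001]
ft_force: [1.3, 2.1, -0.2]
width: 0.0668
```

```bash
cat >> h.py <<'E'
def boxm(c,ex=None,thr=(.045,.062)):
    P=cloud(c); hs=cv2.cvtColor(c['img'],cv2.COLOR_BGR2HSV); z=P[...,2]
    m=(hs[...,0]>10)&(hs[...,0]<32)&(hs[...,1]>70)&(z>thr[0])&(z<thr[1])&(P[...,0]<.62)&(P[...,0]>.3)&(abs(P[...,1])<.2)
    m&=~((P[...,1]>.03)&(P[...,0]>.58))
    k,l,s,ce=cv2.connectedComponentsWithStats(m.astype(np.uint8),connectivity=8)
    keep=np.isin(l,[i for i in range(1,k) if s[i,4]>12]); p=P[keep][:,:2].astype(np.float32)
    b=cv2.minAreaRect(p); print('box',len(p),np.round(b[0],4),np.round(b[1],4),round(b[2],2),'ext',p.min(0),p.max(0)); return keep
E
python3 - <<'E'
from h import *
s=st(); c=cam('top','t13.png'); boxm(c)
inc([.441,.05,.03],toolR(0,np.array([0,1.,0])))
E
```

```text
t 14.9 pos [0.4407 0.0612 0.0302] 
R [[1.0, -0.0, -0.003], [-0.0, -1.0, -0.002], [-0.003, 0.002, -1.0]] w 0.06677623912971677 F [ 1.29  2.11 -0.17]
box 113 [ 0.5283 -0.0474] [0.0425 0.1924] 77.85 ext [ 0.4297653  -0.08681203] [ 0.6196168  -0.01837538]
t 14.95 xyz [0.3, 9.7, 0.1] rot [0.17, 0.19, -0.1]
```

View pics/t13.png

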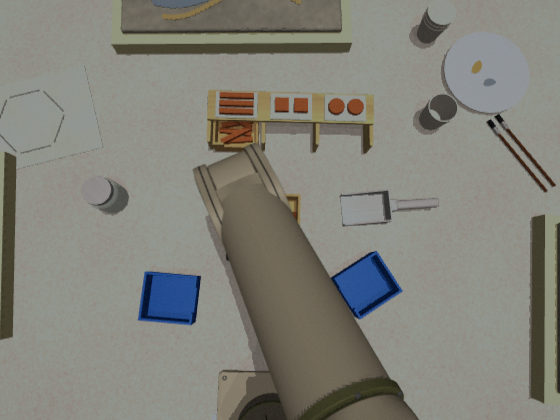

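Run:
```python
from h import *
for n in ['top','scene']:
    c=cam(n); P=cloud(c); hs=cv2.cvtColor(c['img'],cv2.COLOR_BGR2HSV); z=P[...,2]
    m=(hs[...,0]>10)&(hs[...,0]<32)&(hs[...,1]>70)&(z>.047)&(z<.06)&(P[...,0]<.52)&(P[...,0]>.36)&(abs(P[...,1])<.09)
    p=P[m]; print(n,len(p),p.min(0),p.max(0), np.sort(p[:,1])[:12].round(4))
```

```text
top 91 [ 0.42967439 -0.05106352  0.04934203] [ 0.49529267 -0.02059899  0.05918216] [-0.0511 -0.05   -0.05   -0.0499 -0.0498 -0.0498 -0.0498 -0.0498 -0.0497
 -0.0497 -0.0497 -0.0496]
scene 434 [ 0.38602958 -0.05602463  0.04703329] [0.49782886 0.05358206 0.05986688] [-0.056  -0.0554 -0.0554 -0.0553 -0.0553 -0.0552 -0.0551 -0.0551 -0.0551
 -0.055  -0.055  -0.055 ]
```

Emit:
apply_moves:
  increments:
    - {"grip": 60,"xyz": [0,6,0],"rotation": [0,0,0]}
    - {"grip": 60,"xyz": [0,14,0],"rotation": [0,0,0]}
    - {"grip": 60,"xyz": [0,20,0],"rotation": [0,0,0]}
    - {"grip": 60,"xyz": [0,23.5,0],"rotation": [0,0,0]}
    - {"grip": 60,"xyz": [0,23.5,0],"rotation": [0,0,0]}

```text
time: 15.68
ee_pos: [0.4404, 0.037, 0.03]
eef_rot: [1.0, -0.001, -0.002, 0.002]
ft_force: [-0.2, 0.3, -0.6]
width: 0.0662
```

Run:
```python
from h import *
s=st()
for n in ['top','scene']:
    c=cam(n); P=cloud(c); hs=cv2.cvtColor(c['img'],cv2.COLOR_BGR2HSV); z=P[...,2]
    m=(hs[...,0]>10)&(hs[...,0]<32)&(hs[...,1]>70)&(z>.047)&(z<.06)&(P[...,0]<.52)&(P[...,0]>.36)&(abs(P[...,1])<.09)
    p=P[m]; print(n,len(p),p.min(0),p.max(0), np.sort(p[:,1])[:12].round(4))
```

```text
t 15.675 pos [0.4404 0.037  0.03  ] 
R [[1.0, -0.002, -0.004], [-0.002, -1.0, -0.003], [-0.004, 0.003, -1.0]] w 0.06621194320525403 F [-0.21  0.29 -0.56]
top 86 [ 0.44102357 -0.0737633   0.04920971] [ 0.49399261 -0.05547761  0.05786057] [-0.0738 -0.0737 -0.0737 -0.0737 -0.0737 -0.0736 -0.0735 -0.0735 -0.0735
 -0.0735 -0.0734 -0.0734]
scene 432 [ 0.38456234 -0.07851909  0.0470258 ] [0.49802784 0.04133026 0.0589999 ] [-0.0785 -0.0782 -0.0781 -0.0779 -0.0779 -0.0779 -0.0778 -0.0778 -0.0777
 -0.0777 -0.0777 -0.0777]
```

Emit:
apply_moves:
  increments:
    - {"grip": 60,"xyz": [0,-10,0],"rotation": [0,0,0]}
    - {"grip": 60,"xyz": [0,-30,-10],"rotation": [0,0,0]}
    - {"grip": 60,"xyz": [0,-45,-60],"rotation": [0,0,0]}
    - {"grip": 60,"xyz": [0,-45,-115],"rotation": [0,0,0]}
    - {"grip": 60,"xyz": [0,-45,-130],"rotation": [0,0,0]}

```text
time: 16.4
ee_pos: [0.4423, 0.0849, 0.1635]
eef_rot: [1.0, 0.0, 0.001, 0.002]
ft_force: [-0.5, 0.7, -0.5]
width: 0.0669
```

Run:
```python
from h import *
s=st();print(np.round(s['joint_positions'],2))
c=cam('top','t14.png')
# push tool: tool x=+-y
for sx in ([1.,0,0],[-1.,0,0]): inc([.345,-.024,.16],toolR(0,np.array(sx)))
```

```text
t 16.4 pos [0.4423 0.0849 0.1635] 
R [[1.0, 0.0, 0.002], [0.0, -1.0, -0.004], [0.002, 0.004, -1.0]] w 0.0668769823108893 F [-0.52  0.68 -0.49]
[ 0.59  0.06 -0.9   1.95  0.05  1.16 -0.32]
t 16.45 xyz [-97.4, 108.4, 3.9] rot [0.11, -0.23, 89.99]
t 16.45 xyz [-97.4, 108.4, 3.9] rot [0.23, 0.11, -90.01]
```

View pics/t14.png

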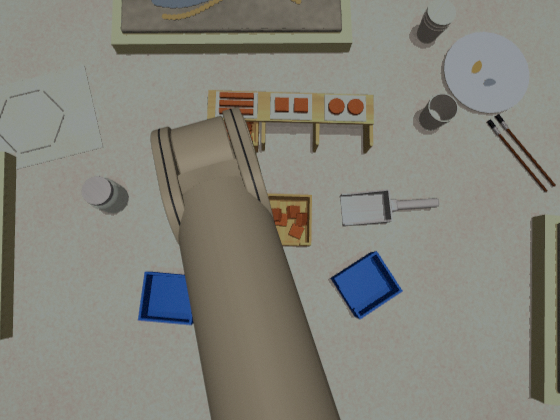

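Emit:
apply_moves:
  increments:
    - {"grip": 60,"xyz": [-15,20,0],"rotation": [0,0,-10]}
    - {"grip": 60,"xyz": [-35,42,0],"rotation": [0,0,-20]}
    - {"grip": 60,"xyz": [-55,65,0],"rotation": [0,0,-30]}
    - {"grip": 60,"xyz": [-75,86,0],"rotation": [0,0,-40]}
    - {"grip": 60,"xyz": [-88,100,0],"rotation": [0,0,-50]}

```text
time: 17.08
ee_pos: [0.3529, -0.016, 0.1628]
eef_rot: [0.905, 0.425, -0.001, 0.002]
ft_force: [0.8, -0.1, 0.6]
width: 0.0663
```

Run:
```python
from h import *
s=st();print(np.round(s['joint_positions'],2))
inc([.345,-.024,.16],toolR(0,np.array([-1.,0,0])))
```

```text
t 17.075 pos [ 0.3529 -0.016   0.1628] 
R [[0.639, 0.769, -0.0], [0.769, -0.639, -0.004], [-0.003, 0.002, -1.0]] w 0.06629707939275752 F [ 0.82 -0.14  0.6 ]
[ 0.69 -0.24 -0.67  2.16 -0.16  1.17  0.97]
t 17.075 xyz [-11.2, -1.0, 2.9] rot [0.06, 0.23, -39.72]
```

Emit:
apply_moves:
  increments:
    - {"grip": 60,"xyz": [-11,-1,3],"rotation": [0,0.2,-10]}
    - {"grip": 60,"xyz": [-11,-1,3],"rotation": [0,0.2,-20]}
    - {"grip": 60,"xyz": [-11,-1,3],"rotation": [0,0.2,-30]}
    - {"grip": 60,"xyz": [-11,-1,3],"rotation": [0,0.2,-39.7]}
    - {"grip": 60,"xyz": [-11,-1,3],"rotation": [0,0.2,-39.7]}

```text
time: 17.7
ee_pos: [0.3446, -0.0233, 0.159]
eef_rot: [0.707, 0.707, -0.001, -0.0]
ft_force: [0.4, -0.5, 0.0]
width: 0.0663
```

Run:
```python
from h import *
s=st();print(np.round(s['joint_positions'],2))
inc([.345,-.024,.03],toolR(0,np.array([-1.,0,0])))
c=cam('top','t15.png'); boxm(c); cam('wrist','w15.png')
```

```text
t 17.7 pos [ 0.3446 -0.0233  0.159 ] 
R [[0.001, 1.0, -0.001], [1.0, -0.001, -0.001], [-0.001, -0.001, -1.0]] w 0.06630548048930297 F [ 0.42 -0.54  0.03]
[ 0.58 -0.24 -0.56  2.19 -0.14  1.17  1.66]
t 17.7 xyz [-0.6, 0.5, 129.0] rot [-0.05, 0.03, -0.03]
box 232 [ 0.5342 -0.0292] [0.1014 0.1781] 85.22 ext [ 0.44927454 -0.0866638 ] [0.619132   0.02507921]
```

View pics/w15.png

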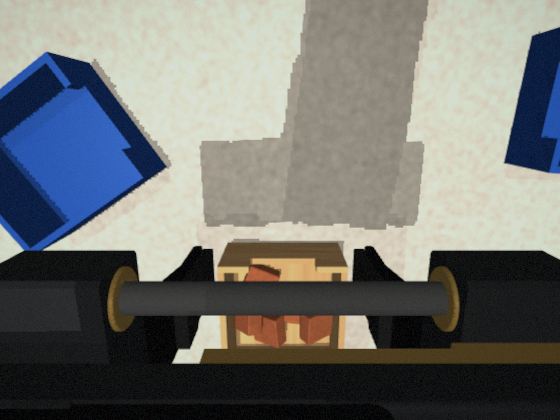

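The box sits straight and centred ahead of the fingers (u 220–345), its dip wall facing the robot at about (283,245). Lowering in front of it.

Emit:
apply_moves:
  increments:
    - {"grip": 60,"xyz": [-1,-3,30],"rotation": [0,0,0]}
    - {"grip": 60,"xyz": [-1,-3,65],"rotation": [0,0,0]}
    - {"grip": 60,"xyz": [-1,-3,100],"rotation": [0,0,0]}
    - {"grip": 60,"xyz": [-1,-3,126],"rotation": [0,0,0]}
    - {"grip": 60,"xyz": [-1,-3,126],"rotation": [0,0,0]}

```text
time: 18.42
ee_pos: [0.3402, -0.0241, 0.032]
eef_rot: [0.709, 0.705, -0.001, -0.002]
ft_force: [0.0, 0.6, -0.3]
width: 0.0666
```

Run:
```python
from h import *
s=st();print(np.round(s['joint_positions'],2))
inc([.362,-.0239,.03],toolR(0,np.array([-1.,0,0])))
```

```text
t 18.425 pos [ 0.3402 -0.0241  0.032 ] 
R [[0.006, 1.0, -0.004], [1.0, -0.006, 0.001], [0.001, -0.004, -1.0]] w 0.06663546838325611 F [ 0.02  0.65 -0.33]
[ 0.58 -0.02 -0.63  2.33 -0.02  0.83  1.53]
t 18.425 xyz [0.4, 21.8, 2.0] rot [-0.24, -0.04, -0.35]
```

Emit:
apply_moves:
  increments:
    - {"grip": 60,"xyz": [0.4,12,1],"rotation": [-0.2,0,-0.3]}
    - {"grip": 60,"xyz": [0.4,27,1],"rotation": [-0.2,0,-0.3]}
    - {"grip": 60,"xyz": [0.4,42,1],"rotation": [-0.2,0,-0.3]}
    - {"grip": 60,"xyz": [0.4,60,1],"rotation": [-0.2,0,-0.3]}
    - {"grip": 60,"xyz": [0.4,80,1],"rotation": [-0.2,0,-0.3]}

```text
time: 19.05
ee_pos: [0.4209, -0.0245, 0.0311]
eef_rot: [0.708, 0.707, -0.0, -0.001]
ft_force: [-5.2, 0.8, 3.8]
width: 0.0665
```

Run:
```python
from h import *
s=st();print(np.round(s['joint_positions'],2))
inc([.48,-.0239,.03],toolR(0,np.array([-1.,0,0])))
c=cam('scene','s16.png'); boxm(c); boxm(cam('top','t16.png'))
```

```text
t 19.05 pos [ 0.4209 -0.0245  0.0311] 
R [[0.002, 1.0, -0.002], [1.0, -0.002, 0.0], [0.0, -0.002, -1.0]] w 0.06647793700717361 F [-5.19  0.8   3.76]
[ 0.54  0.17 -0.62  2.15  0.13  0.85  1.41]
t 19.05 xyz [0.7, 59.1, 1.0] rot [-0.09, -0.01, -0.1]
box 526 [ 0.5243 -0.0261] [0.1951 0.1054] 2.12 ext [ 0.42549008 -0.07936331] [0.619945   0.02992844]
box 16 [ 0.6119 -0.0834] [0.006  0.0136] 85.17 ext [ 0.6050343  -0.08667718] [ 0.6187023  -0.08044382]
```

View pics/s16.png

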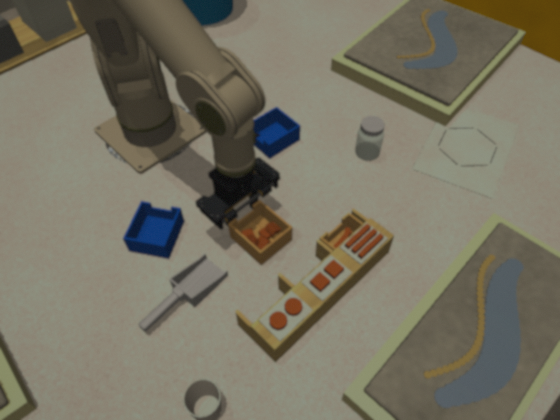

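View pics/t16.png

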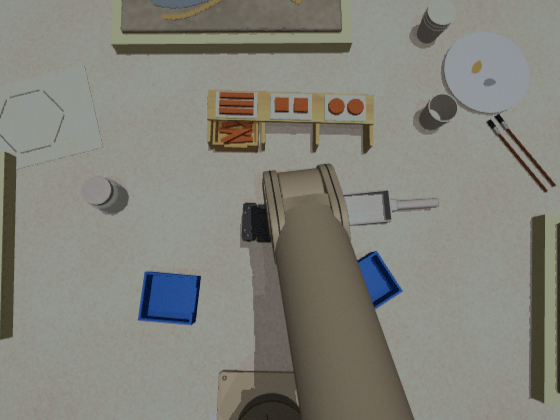

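The box is sliding straight ahead of the fingers (about (262,232) in the scene view). Continuing.

Emit:
apply_moves:
  increments:
    - {"grip": 60,"xyz": [0.5,12,1],"rotation": [0,0,-0.1]}
    - {"grip": 60,"xyz": [0.5,26,1],"rotation": [0,0,-0.1]}
    - {"grip": 60,"xyz": [0.5,40,1],"rotation": [0,0,-0.1]}
    - {"grip": 60,"xyz": [0.5,52,1],"rotation": [0,0,-0.1]}
    - {"grip": 60,"xyz": [0.5,60,1],"rotation": [0,0,-0.1]}

```text
time: 19.77
ee_pos: [0.4833, -0.0236, 0.0305]
eef_rot: [0.707, 0.707, 0.001, -0.0]
ft_force: [-5.2, 0.1, 4.5]
width: 0.0664
```

Run:
```python
from h import *
s=st()
inc([.54,-.0239,.03],toolR(0,np.array([-1.,0,0])))
c=cam('scene','s17.png'); cv2.imwrite('pics/s17c.png',cv2.resize(c['img'][150:350,200:420],None,fx=3,fy=3))
```

```text
t 19.775 pos [ 0.4833 -0.0236  0.0305] 
R [[-0.0, 1.0, 0.001], [1.0, 0.0, 0.002], [0.002, 0.001, -1.0]] w 0.06638285559155603 F [-5.18  0.06  4.5 ]
t 19.775 xyz [-0.4, 56.7, 0.6] rot [0.07, -0.09, 0.02]
```

View pics/s17c.png

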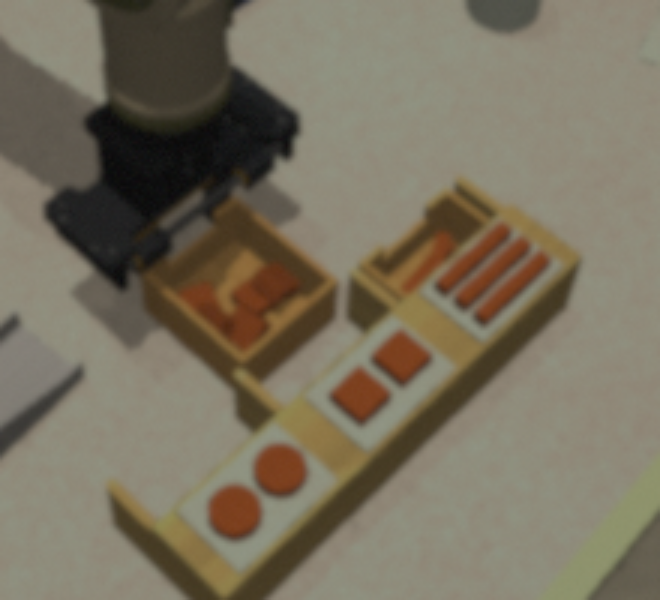

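The box is straight and lined up with the middle bay, with its back edge at the divider ends. Pushing in.

Emit:
apply_moves:
  increments:
    - {"grip": 60,"xyz": [-0.3,10,0.5],"rotation": [0,0,0]}
    - {"grip": 60,"xyz": [-0.3,22,0.5],"rotation": [0,0,0]}
    - {"grip": 60,"xyz": [-0.3,34,0.5],"rotation": [0,0,0]}
    - {"grip": 60,"xyz": [-0.3,46,0.5],"rotation": [0,0,0]}
    - {"grip": 60,"xyz": [-0.3,56,0.5],"rotation": [0,0,0]}

```text
time: 20.45
ee_pos: [0.5409, -0.0238, 0.0302]
eef_rot: [0.707, 0.707, 0.001, 0.0]
ft_force: [-2.6, 0.0, 0.8]
width: 0.0665
```

Run:
```python
from h import *
s=st()
inc([.593,-.0239,.03],toolR(0,np.array([-1.,0,0])))
c=cam('scene','s18.png'); cv2.imwrite('pics/s18c.png',cv2.resize(c['img'][150:350,200:420],None,fx=3,fy=3))
```

```text
t 20.45 pos [ 0.5409 -0.0238  0.0302] 
R [[-0.0, 1.0, 0.002], [1.0, 0.0, 0.002], [0.002, 0.002, -1.0]] w 0.06654619326831787 F [-2.57  0.03  0.78]
t 20.45 xyz [-0.1, 52.1, 0.4] rot [0.13, -0.11, 0.02]
```

View pics/s18c.png

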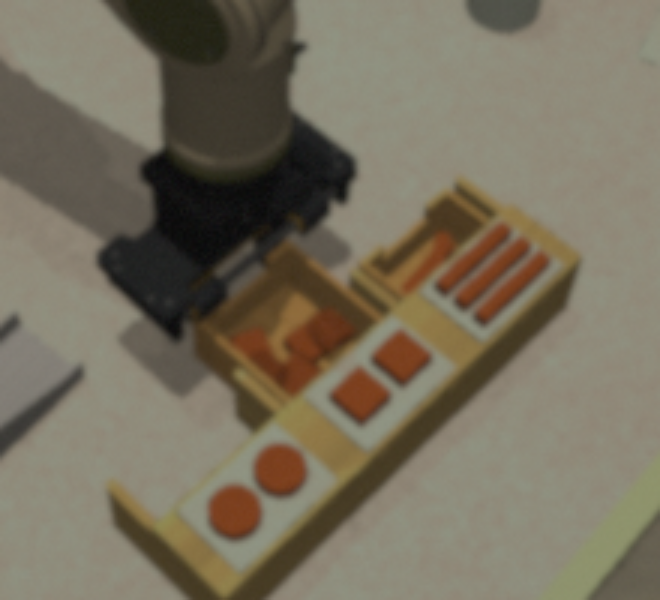

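Emit:
apply_moves:
  increments:
    - {"grip": 60,"xyz": [0,10,0],"rotation": [0,0,0]}
    - {"grip": 60,"xyz": [0,22,0],"rotation": [0,0,0]}
    - {"grip": 60,"xyz": [0,33,0],"rotation": [0,0,0]}
    - {"grip": 60,"xyz": [0,41,0],"rotation": [0,0,0]}
    - {"grip": 60,"xyz": [0,46,0],"rotation": [0,0,0]}

```text
time: 21.12
ee_pos: [0.5884, -0.0236, 0.0306]
eef_rot: [0.707, 0.707, 0.002, 0.0]
ft_force: [-2.5, -0.0, 2.8]
width: 0.0667
```

Emit:
apply_moves:
  increments:
    - {"grip": 60,"xyz": [0,2,0],"rotation": [0,0,0]}
    - {"grip": 60,"xyz": [0,4,0],"rotation": [0,0,0]}

```text
time: 21.38
ee_pos: [0.5923, -0.0236, 0.0306]
eef_rot: [0.707, 0.707, 0.002, 0.0]
ft_force: [-3.4, -0.2, 0.1]
width: 0.0664
```

Run:
```python
from h import *
s=st()
c=cam('scene','s19.png'); cv2.imwrite('pics/s19c.png',cv2.resize(c['img'][150:350,200:420],None,fx=3,fy=3))
```

```text
t 21.375 pos [ 0.5923 -0.0236  0.0306] 
R [[-0.0, 1.0, 0.003], [1.0, 0.0, 0.002], [0.002, 0.003, -1.0]] w 0.06643673831389363 F [-3.41 -0.18  0.12]
```

View pics/s19c.png

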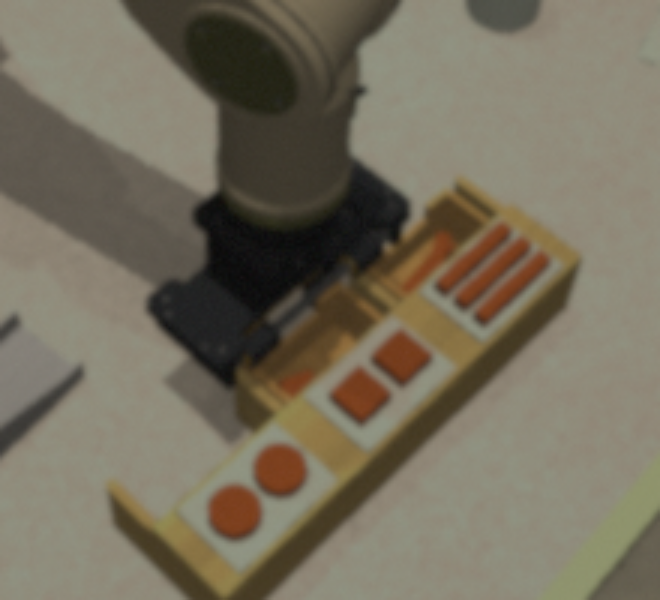

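Nearly home. Now 1 mm at a time until the stop shows in the force.

Emit:
apply_moves:
  increments:
    - {"grip": 60,"xyz": [0,1,0],"rotation": [0,0,0]}
    - {"grip": 60,"xyz": [0,1,0],"rotation": [0,0,0]}

```text
time: 21.68
ee_pos: [0.5936, -0.0237, 0.0306]
eef_rot: [0.707, 0.707, 0.002, 0.0]
ft_force: [-2.1, 0.5, -0.7]
width: 0.0666
```

Emit:
apply_moves:
  increments:
    - {"grip": 60,"xyz": [0,1,0],"rotation": [0,0,0]}
    - {"grip": 60,"xyz": [0,1,0],"rotation": [0,0,0]}

```text
time: 21.92
ee_pos: [0.5936, -0.0237, 0.0306]
eef_rot: [0.707, 0.707, 0.001, -0.0]
ft_force: [-7.4, 0.1, 5.1]
width: 0.0666
```

Emit:
apply_moves:
  increments:
    - {"grip": 60,"xyz": [0,1.5,0],"rotation": [0,0,0]}
    - {"grip": 60,"xyz": [0,2,0],"rotation": [0,0,0]}

```text
time: 22.18
ee_pos: [0.5936, -0.0237, 0.0306]
eef_rot: [0.707, 0.707, -0.001, -0.001]
ft_force: [-15.1, -0.2, 11.7]
width: 0.0664
```

Run:
```python
from h import *
s=st()
```

```text
t 22.175 pos [ 0.5936 -0.0237  0.0306] 
R [[-0.0, 1.0, -0.003], [1.0, 0.0, 0.001], [0.001, -0.003, -1.0]] w 0.06644368689007275 F [-15.07  -0.24  11.65]
```

Hard stop at x=0.5936 with 15 N. Backing off and checking.

Emit:
apply_moves:
  increments:
    - {"grip": 60,"xyz": [0,-8,0],"rotation": [0,0,0]}
    - {"grip": 60,"xyz": [0,-30,0],"rotation": [0,0,0]}
    - {"grip": 60,"xyz": [0,-70,-15],"rotation": [0,0,0]}
    - {"grip": 60,"xyz": [0,-110,-50],"rotation": [0,0,0]}
    - {"grip": 60,"xyz": [0,-150,-100],"rotation": [0,0,0]}

```text
time: 22.8
ee_pos: [0.4434, -0.0239, 0.1301]
eef_rot: [0.707, 0.707, -0.001, -0.002]
ft_force: [0.4, -1.2, 2.1]
width: 0.0665
```

Emit:
apply_moves:
  increments:
    - {"grip": 60,"xyz": [-55,-10,-50],"rotation": [0,0,0]}
    - {"grip": 60,"xyz": [-110,-10,-80],"rotation": [0,0,0]}
    - {"grip": 60,"xyz": [-165,-10,-80],"rotation": [0,0,0]}
    - {"grip": 60,"xyz": [-220,-10,-80],"rotation": [0,0,0]}
    - {"grip": 60,"xyz": [-260,-10,-80],"rotation": [0,0,0]}

```text
time: 23.42
ee_pos: [0.4333, -0.2872, 0.2102]
eef_rot: [0.708, 0.706, -0.001, -0.001]
ft_force: [0.3, 1.3, -0.2]
width: 0.0667
```

Run:
```python
from h import *
s=st()
c=cam('scene','s20.png'); t=cam('top','t20.png')
cv2.imwrite('pics/s20c.png',cv2.resize(c['img'][150:350,200:420],None,fx=3,fy=3))
cv2.imwrite('pics/t20c.png',cv2.resize(t['img'][80:260,195:450],None,fx=3.1,fy=3.1,interpolation=cv2.INTER_CUBIC))
P=cloud(t); z=P[...,2]
def ext(m,n): p=P[m]; print(n,len(p),np.percentile(p,[1,50,99],axis=0).round(4).tolist())
y=P[...,1]; x=P[...,0]
for n,a,b in [('mid',-.075,.027),('strip',.045,.147)]:
    k=(x>.58)&(x<.65)&(y>a)&(y<b)&(z>.048)&(z<.061)
    p=P[k]; print(n,len(p),'front x',np.sort(p[:,0])[:10].round(4),'y',p[:,1].min(),p[:,1].max())
k=(x>.58)&(x<.65)&(z>.066)&(z<.08)&(y>-.2)&(y<.17); print('divider ends',np.sort(P[k][:,0])[:10].round(4))
# front-wall line yaw
k=(x>.595)&(x<.612)&(y>-.075)&(y<.027)&(z>.03)&(z<.061); p=P[k]; print(np.polyfit(p[:,1],p[:,0],1))
```

```text
t 23.425 pos [ 0.4333 -0.2872  0.2102] 
R [[0.002, 1.0, -0.002], [1.0, -0.002, -0.0], [-0.0, -0.002, -1.0]] w 0.0666626196664348 F [ 0.29  1.29 -0.21]
mid 148 front x [0.6027 0.6029 0.6029 0.6031 0.6032 0.6032 0.6034 0.6035 0.6035 0.6035] y -0.07468207797507367 0.024852743726372365
strip 150 front x [0.6006 0.6012 0.6015 0.6015 0.6015 0.6016 0.6017 0.6018 0.6018 0.6018] y 0.047993338444477396 0.14698422123488117
divider ends []
[-5.49023410e-04  6.05082786e-01]
```

View pics/t20c.png

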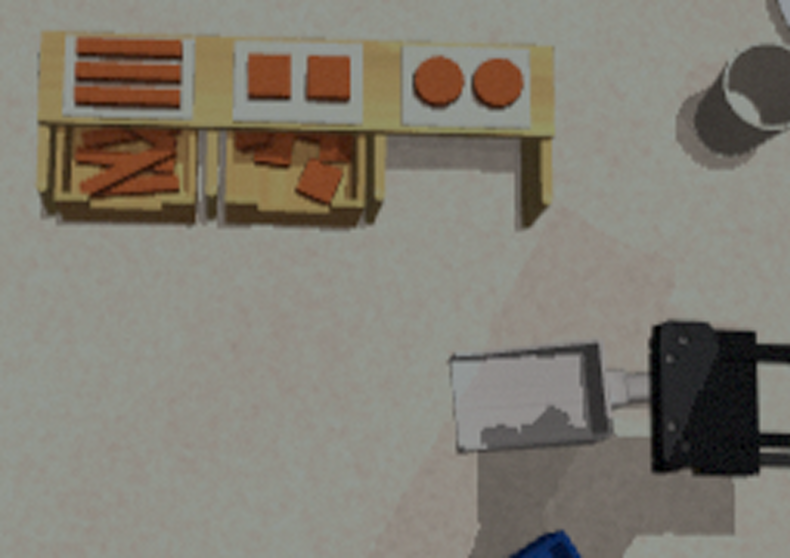

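View pics/s20.png

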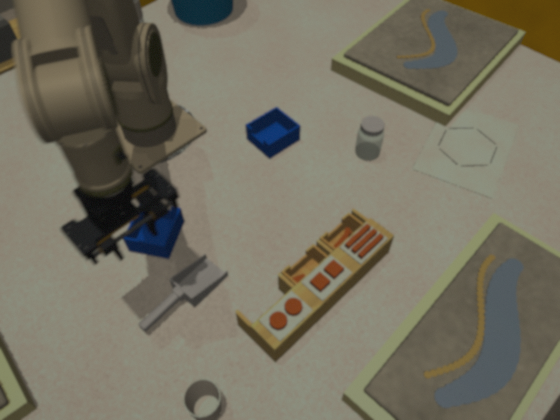

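```bash
python3 -c "
from bench import r; print(r.close_job())"
```

```text
the job is handed in; nothing more can be done
None
```

The job is done and handed in at about 23.5 s of the 72 s allowed.

- **Stones and scoop:** I tipped the stones into the box at about 62°. The views afterwards showed five stones in the box and the scoop empty. I set the scoop back where it had stood and let go. Just before lowering it was level to within about 0.4°.
- **Box:** I pushed it sideways into line with the middle bay (the square label), then in until it hit the stop. It would not move further at about 15 N.
- **Last checks:** The box's front measured x ≈ 0.603, with no measurable skew. That is about 3 mm proud of the divider ends, which I measured at 0.606 at the start. The home position is 2 mm proud, and the strip box beside it measured 0.601.
- **Other things:** The strip box, jar and cup stayed where they were, and the gripper ended clear in the air.
- **What I couldn't confirm:** Some of the stones are now hidden under the rack's top board, so all five were last counted before the push. My final check of the divider ends from depth returned no points, so flushness rests on the earlier measurement and the strip box comparison.

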